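# Clear the oilstone and lay the mandrel in its saddle

## Task

The bar saddle on the jeweller's bench is blocked by an oilstone: first lift the stone off and set it down flat inside the shallow open tray. Then take the forming mandrel from its sloping stand and lay it level in both notches of the saddle, its steel bar about centred so that the wooden handle hangs clear beyond one end (either end). Set both down without dropping them, let go, and leave everything else on the bench where it is.

Things in the scene. Friction and masses are not known exactly. Their poses are not given: they have to be found in the camera images.
- saddle: Fixed saddle: wooden base 150 x 84 x 12 mm with two dark steel V-blocks at x = -50 and +50 mm, each 18 mm thick (x), 70 mm wide (y), flat tops 51 mm above the bench, 82 mm free between them. Each has a 90-degree notch, 30 mm wide, 15 mm deep, in line along x. Origin under the centre, on the bench; z up; x points away from the robot, yawed up to 0.45 rad.
- saddle_seat (a point): Point in the saddle, 50 mm above the bench midway between the V-blocks: where the centre of the mandrel's steel bar lies when seated. Axes as the saddle's.
- stand: Fixed wooden stand, base 210 x 90 x 12 mm. Its cradle holds the mandrel at 35 degrees to the level, low end against a stop on the robot's side. Bar centre 105 mm above the origin; two notched cheeks (18 mm thick, 70 wide) at 50 mm either side of it along the slope, 82 mm free between; sloping board 33 mm below the bar's axis. Origin on the bench, z up, x towards the high end.
- tray: Fixed shallow open wooden tray, 222 mm (x) x 152 mm (y) x 20 mm high, walls and floor 6 mm thick, empty. Origin under its centre, on the bench, z up.
- stone: Grey oilstone block 150 mm (x) x 60 mm (y) x 25 mm (z), about 0.45 kg, loose, lying flat across both V-blocks of the saddle at the start. Origin at the centre of its underside.
- mandrel: Forming mandrel, loose, 0.42 kg: round steel bar 20 mm in diameter, 170 mm long, with a wooden handle 28 mm thick and 80 mm long on one end. Origin on the axis at the middle of the steel bar, near the centre of mass; x along the axis towards the handle, which spans x = 85 to 165 mm.
- bottle: Bystander, loose: small upright amber glass bottle with a black cap, 32 mm across, 65 mm tall; origin under its centre.
- bench_block: Bystander, loose: small square steel block 30 x 30 x 20 mm; origin under its centre.
- hammer: Bystander, loose: hammer with a wooden handle, 200 mm long, lying on the bench; origin on its underside.
- brush: Bystander, loose: brush with a wooden handle, 170 mm long, lying on the bench; origin on its underside.
- cup: Bystander, loose: white ceramic cup, 60 mm across, 50 mm tall; origin under its centre.
- ring_box: Bystander, loose: cloth-covered box 50 x 50 x 40 mm; origin under its centre.
- tin: Bystander, loose: round aluminium tin 60 mm across, 40 mm tall; origin under its centre.
There are look-alikes about, which are no part of the job. Leave any blue or purple look-alike of the stone alone.

How it is judged:
By the outcome, as a careful person would: the job done as asked, in the order asked, and still so for the second after the job is handed in, with the robot touching nothing.
It also fails if it takes over 58 s, if anything falls off the work surface, if the arm or the gripper's body presses on something with over 40 N, if the wrist force passes 120 N, or if a joint passes its speed limit or range.

## Robot

A 7-joint arm with a two-finger parallel gripper is mounted at the origin on the work surface. World frame = base frame: x ahead of the robot, y to its left, z up, the work surface at z = 0. Lengths are in m, angles in rad, forces in N, time in s.
With the tool pointing down it reaches from about 0.4 to 0.85 m from the base axis. Payload 4.5 kg.
Tool frame: the origin (TCP) lies at the very end of the fingers, on their centre line; the grasp point (between the pads) lies 19 mm behind it; z points along the fingers, y is the line along which they close (so a half turn about z gives the same grasp; the last joint's range is limited). The gripper opens to 88 mm and grips with 3 to 60 N. Pads are 18 mm wide; open, the fingers measure 123 mm over their backs; the gripper's body (75 mm by 187 mm) begins 45 mm behind the grasp point.
Start: joints at [-1.306, 0.689, -0.195, 1.565, 0.157, 0.902, -0.215], TCP at [0.143, 0.608, 0.239] pointing down, gripper open.
Joint ranges: [-3.01, 3.01], [-0.46, 2.08], [-1.47, 1.51], [0.13, 2.56], [-1, 4.14], [0.04, 2.09], [-2.66, 2.66]. Speed limits (rad/s): [2.57, 2.57, 3.14, 3.14, 3.14, 3.14, 3.14].

## Interface

Orientations are given as a unit quaternion [x, y, z, w].
In Python, from plant import r gives the robot as it stands. The module is installed in compiled form; this text tells all that it offers.
- The arm moves only by the shell command python3 -m pendant 'ROWS' [FORCE]. ROWS is JSON, one flat list of numbers, 7 for each row, row after row: the opening, from 0 (shut) to 1 (fully open), then the shift along the tool's x, y, z scaled (see below), then the turn, a rotation vector about the tool's x, y, z scaled (see below). A call has 1 to 12 rows; each row is the pose to reach, as a shift and turn from the pose commanded when the call began, along the tool's axes at that moment; what a row does not reach only later rows make up. The controller multiplies each number of a shift by 0.15 m and each number of a turn by pi/2 rad. A row lasts 1/10 s, in which the tool goes at most 50 mm and 8.59 degrees, less where a joint would pass 70% of its speed; a pose out of reach is approached as far as the arm can. A call with a number of a shift or a turn outside -1 to 1 is refused whole. A call with a gripper value outside its range is refused whole. The fingers move at their own pace and stop on an object; FORCE is the grip in N (left out, the last holds). Time passes only in rows, so rows that repeat a pose let the fingers close. It gives the time, the measured TCP pose, the force, the opening and the grip force at its end, in the units of the state.
- r.get_state(): the state, without advancing time (a new reading comes with each control period).
- r.snapshot(name): name is "scene" or "top"; returns a dict with "img" (480x640x3 uint8, red, green, blue), "mtx" (3x3 intrinsics, pixels), "cam_to_world" (4x4, takes a point from camera to world coordinates). Camera axes: x right, y up, looking along -z (the intrinsics and any distortion apply to the point x, -y, -z); pixel columns grow to the right and rows downward; lengths in m; the calibration is good to about 2 mm. A picture is of the moment at which its call begins. There is no depth.
- r.finish_job(): hands the job in; it is judged then, once.
The state is a dict: "clock": time; "q": joint angles; "qd": joint speeds; "joint_torque": joint torques, N m; "tool_pos": TCP position; "eef_rot": TCP orientation; "contact_force": force on the tool from outside, world axes, zero at the start; "moment": the same for the moment, N m; "opening": opening from 0.0 (shut) to 1.0 (fully open); "finger_force": force on a finger pad.
Only numpy, scipy, OpenCV 4.12 (cv2) and the standard library are available. Lean on these libraries where they do the work, as an engineer would, in place of code of your own. Each camera call takes 0.05 s, during which the arm holds its last target. There are 200 camera calls.

## Working session

There is one attempt and no reset: what is moved stays moved. The work goes in short steps, Python scripts to look and compute and a shell command to move; the robot and the scene stay as the last step left them, time stands still between calls to the robot, and variables do not carry over. Pictures are saved under pics/ and viewed, at most 10 in all, crops included, and the job is handed in when it is done.

```bash
mkdir -p pics; cat > h.py <<'E'
import numpy as np, cv2
from scipy.spatial.transform import Rotation as R
from plant import r
def snap(n,f=None):
    s=r.snapshot(n)
    if f: cv2.imwrite('pics/'+f,s['img'][:,:,::-1])
    return s
def ray(s,uv):
    K=s['mtx'];d=np.linalg.inv(K)@np.array([uv[0],uv[1],1.]);T=s['cam_to_world']
    return T[:3,3],T[:3,:3]@np.array([d[0],-d[1],-d[2]])
def onz(s,uv,z):
    o,d=ray(s,uv);return o+d*(z-o[2])/d[2]
def proj(s,p):
    T=s['cam_to_world'];c=T[:3,:3].T@(np.array(p)-T[:3,3]);c=c*[1,-1,-1];u=s['mtx']@c;return u[:2]/u[2]
def delta(p,Rm):
    "rows numbers to go to TCP p, rotation matrix Rm, from current measured pose"
    st=r.get_state();R0=R.from_quat(st['eef_rot'])
    return np.round(R0.inv().apply(np.array(p)-st['tool_pos'])/.15,3),np.round((R0.inv()*R.from_matrix(Rm)).as_rotvec()/(np.pi/2),3)
E
python3 - <<'E'
from h import *
for n in('scene','top'):
    s=snap(n,n+'0.png');print(n,s['mtx'].tolist(),np.round(s['cam_to_world'],3).tolist(),[k for k in s])
print(r.get_state())
E
```

```text
scene [[543.8023196411716, 0.0, 322.0477644050932], [0.0, 543.8023196411716, 242.35015704272172], [0.0, 0.0, 1.0]] [[-0.461, -0.457, 0.761, 1.381], [0.887, -0.257, 0.384, 0.487], [0.02, 0.852, 0.523, 0.708], [0.0, 0.0, 0.0, 1.0]] ['img', 'mtx', 'cam_to_world']
top [[545.4791877087837, 0.0, 321.7545049300555], [0.0, 545.4791877087837, 241.17189582151568], [0.0, 0.0, 1.0]] [[-0.01, 0.997, -0.07, 0.433], [-1.0, -0.01, -0.009, 0.035], [-0.01, 0.07, 0.997, 1.157], [0.0, 0.0, 0.0, 1.0]] ['img', 'mtx', 'cam_to_world']
{'clock': 0.1, 'q': array([-1.30618186,  0.68988643, -0.19454173,  1.56621987,  0.15728881,
        0.90252342, -0.21509221]), 'qd': array([ 0.0007573 , -0.00162257, -0.00099693, -0.00267945, -0.00042616,
       -0.00045299, -0.00166083]), 'joint_torque': array([-3.47318521e-03, -5.28497493e+01, -1.27209619e+00, -1.53835201e+01,
       -5.27061545e-02,  2.07179321e-03,  3.84195528e-05]), 'tool_pos': array([0.14288154, 0.60786745, 0.2380047 ]), 'eef_rot': array([ 1.15105792e-01,  9.93352898e-01, -8.21895709e-04, -4.39736367e-05]), 'contact_force': array([1.16116552, 0.62923028, 0.57919206]), 'moment': array([ 0.00298647,  0.04710715, -0.0016321 ]), 'finger_force': 0.0, 'opening': 0.9953786655049984}
```

View pics/top0.png

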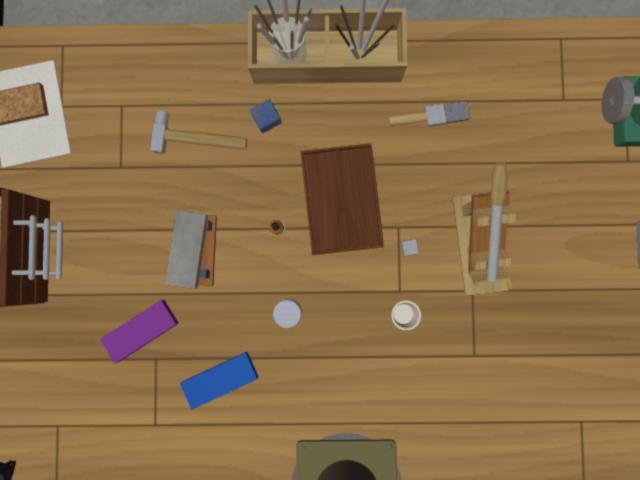

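View pics/scene0.png

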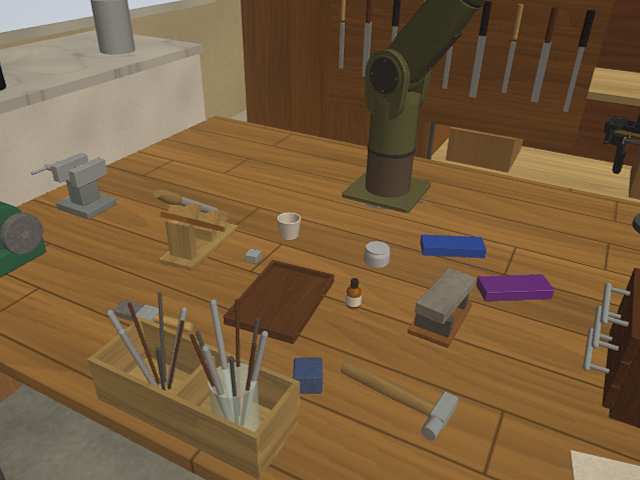

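Top view: stone at (187,249) on the saddle, dark tray at (343,199), and stand with mandrel from about (493,280) at the low end to (500,165) at the handle end. The scene view agrees. The blue and purple blocks are decoys.

```bash
python3 - <<'E'
from h import *
s=snap('top');im=s['img'];hsv=cv2.cvtColor(im,cv2.COLOR_RGB2HSV)
def rect(m,box,z,name):
    k=np.zeros(m.shape,np.uint8);x0,y0,x1,y1=box;k[y0:y1,x0:x1]=m[y0:y1,x0:x1]*255
    k=cv2.morphologyEx(k,cv2.MORPH_OPEN,np.ones((3,3)))
    c=max(cv2.findContours(k,0,2)[0],key=cv2.contourArea)
    P=np.array([onz(s,p[0],z)[:2] for p in c]).astype(np.float32)*1000
    (cx,cy),(w,h),a=q=cv2.minAreaRect(P)
    print(name,'c',(round(cx,1),round(cy,1)),'wh',(round(w,1),round(h,1)),'ang',round(a,1),'pxbb',cv2.boundingRect(c));return c
S,V=hsv[:,:,1],hsv[:,:,2]
rect((S<70)&(V>90)&(V<160),(155,195,212,300),.076,'stone')
rect((V<110)&(S>60),(285,130,395,270),.02,'tray')
c=rect((S<60)&(V>110),(475,195,515,290),.105,'bar')
for (u,v) in [(188,249),(343,199),(495,230),(200,216),(216,216)]: print(u,v,im[v,u],hsv[v,u])
E
python3 - <<'E'
import cv2
a=cv2.imread('pics/top0.png')
b=cv2.resize(a[150:310,435:535],None,fx=3.6,fy=3.6,interpolation=2);c=cv2.resize(a[195:305,155:235],None,fx=5,fy=5.236,interpolation=2)
cv2.imwrite('pics/crop.png',cv2.hconcat([b,c]))
E
```

```text
stone c (497.1, 317.2) wh (60.9, 149.2) ang 81.8 pxbb (166, 211, 40, 77)
tray c (603.1, 1.7) wh (222.2, 152.5) ang 5.9 pxbb (301, 144, 82, 111)
bar c (501.2, -287.6) wh (20.7, 145.5) ang 83.8 pxbb (487, 205, 16, 76)
188 249 [132 132 127] [ 30  10 132]
343 199 [85 53 34] [ 11 153  85]
495 230 [150 156 155] [ 85  10 156]
200 216 [131 131 124] [ 30  14 131]
216 216 [114  82  49] [ 15 145 114]
```

View pics/crop.png

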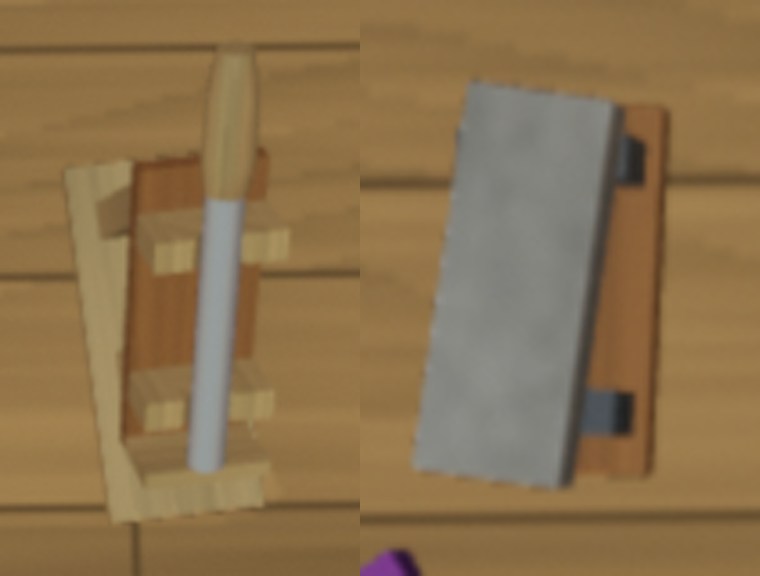

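```bash
cat >> h.py <<'E'
def down(yaw):
    "tool z down, tool y at angle yaw (deg)"
    a=np.radians(yaw);y=np.array([np.cos(a),np.sin(a),0]);z=np.array([0,0,-1.]);return np.c_[np.cross(y,z),y,z]
E
python3 -c "
from h import *
print(delta([.497,.317,.15],down(81.8)))"
```

```text
(array([-2.742, -1.348,  0.59 ]), array([-0.001,  0.   , -0.056]))
```

```bash
python3 -m pendant '[1,-0.33,-0.16,0,0,0,0, 1,-0.66,-0.32,0,0,0,0, 1,-1,-0.5,0,0,0,-0.03, 1,-1,-0.5,0,0,0,-0.056]'
python3 -m pendant '[1,-0.33,-0.16,0,0,0,0, 1,-0.66,-0.32,0,0,0,0, 1,-1,-0.5,0,0,0,0, 1,-1,-0.5,0,0,0,0]'
python3 -m pendant '[1,-0.33,-0.16,0.2,0,0,0, 1,-0.66,-0.3,0.4,0,0,0, 1,-0.742,-0.348,0.59,0,0,0, 1,-0.742,-0.348,0.59,0,0,0, 1,-0.742,-0.348,0.59,0,0,0]'
python3 -c "
from h import *
print(delta([.497,.317,.055],down(81.8)))"
```

```text
clock: 0.55
tool_pos: [0.2773, 0.4962, 0.2383]
eef_rot: [0.074, 0.997, -0.002, 0.002]
contact_force: [0.5, -0.2, 0.5]
opening: 0.999
finger_force: 0.0
clock: 0.95
tool_pos: [0.4151, 0.4002, 0.2383]
eef_rot: [0.076, 0.997, -0.002, 0.001]
contact_force: [0.3, 0.4, -0.2]
opening: 1.006
finger_force: 0.0
clock: 1.45
tool_pos: [0.5122, 0.3366, 0.1487]
eef_rot: [0.072, 0.997, -0.001, -0.001]
contact_force: [0.1, 0.6, -0.5]
opening: 0.998
finger_force: 0.0
(array([ 0.08 , -0.143,  0.625]), array([-0.001, -0.001, -0.001]))
```

```bash
python3 -m pendant '[1,0.08,-0.143,0.2,0,0,0, 1,0.08,-0.143,0.4,0,0,0, 1,0.08,-0.143,0.55,0,0,0, 1,0.08,-0.143,0.625,0,0,0, 1,0.08,-0.143,0.625,0,0,0, 1,0.08,-0.143,0.625,0,0,0]' 30
python3 -c "
from h import *
print(delta([.497,.317,.055],down(81.8)))"
```

```text
clock: 2.05
tool_pos: [0.4976, 0.32, 0.0577]
eef_rot: [0.071, 0.997, 0.001, 0.001]
contact_force: [-0.1, 0.2, 0.2]
opening: 0.999
finger_force: 0.0
(array([ 0.001, -0.02 ,  0.018]), array([0.001, 0.001, 0.001]))
```

Close, then lift.

```bash
python3 -m pendant '[1,0,-0.02,0.018,0,0,0, 1,0,-0.02,0.018,0,0,0, 0.5,0,-0.02,0.018,0,0,0, 0.5,0,-0.02,0.018,0,0,0, 0.5,0,-0.02,0.018,0,0,0, 0.5,0,-0.02,0.018,0,0,0, 0.5,0,-0.02,0.018,0,0,0, 0.5,0,-0.02,0.018,0,0,0, 0.5,0,-0.02,0.018,0,0,0]' 40
python3 -m pendant '[0.4,0,0,-0.1,0,0,0, 0.4,0,0,-0.25,0,0,0, 0.4,0,0,-0.45,0,0,0, 0.4,0,0,-0.6,0,0,0, 0.4,0,0,-0.6,0,0,0]'
python3 -c "
from h import *
s=snap('top','lift.png')
print(delta([.603,.002,.14],down(95.9)))"
```

```text
clock: 2.95
tool_pos: [0.4971, 0.316, 0.0539]
eef_rot: [0.071, 0.997, 0.0, 0.0]
contact_force: [0.1, 1.7, 1.7]
opening: 0.679
finger_force: 40.0
clock: 3.45
tool_pos: [0.4984, 0.3162, 0.1469]
eef_rot: [0.072, 0.997, 0.002, 0.002]
contact_force: [-0.6, 0.1, -4.8]
opening: 0.682
finger_force: 40.0
(array([-0.995, -1.968,  0.033]), array([ 0.001,  0.001, -0.157]))
```

View pics/lift.png

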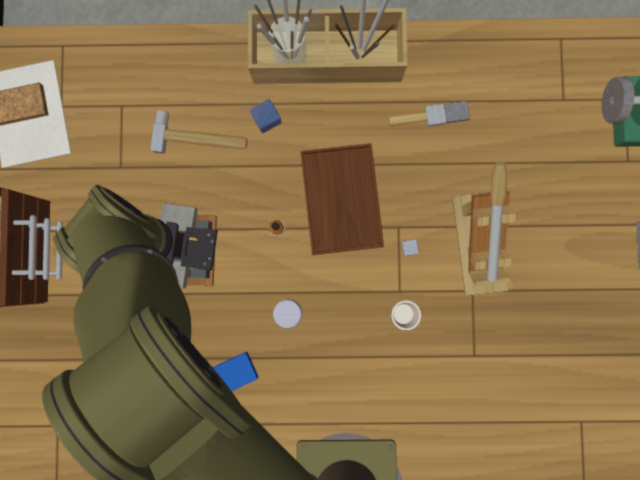

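The stone is held, seen under the gripper at about (187,247), and nothing else has moved. Now carry it to the tray.

```bash
python3 -m pendant '[0.4,-0.13,-0.25,0,0,0,-0.02, 0.4,-0.26,-0.5,0,0,0,-0.04, 0.4,-0.38,-0.75,0,0,0,-0.06, 0.4,-0.5,-1,0,0,0,-0.08, 0.4,-0.5,-1,0,0,0,-0.08]'
python3 -c "
from h import *
print(delta([.603,.002,.14],down(95.9)))"
```

```text
clock: 4.0
tool_pos: [0.5507, 0.1455, 0.1415]
eef_rot: [0.014, 1.0, -0.005, -0.002]
contact_force: [0.5, -0.7, -4.5]
opening: 0.68
finger_force: 40.0
(array([-0.376, -0.946,  0.018]), array([-0.006, -0.002, -0.084]))
```

```bash
python3 -m pendant '[0.4,-0.1,-0.24,0,0,0,-0.02, 0.4,-0.2,-0.48,0,0,0,-0.04, 0.4,-0.3,-0.72,0,0,0,-0.06, 0.4,-0.376,-0.946,0,0,0,-0.084, 0.4,-0.376,-0.946,0,0,0,-0.084, 0.4,-0.376,-0.946,0,0,0,-0.084, 0.4,-0.376,-0.946,0,0,0,-0.084]'
python3 -c "
from h import *
print(delta([.603,.002,.012],down(95.9)))"
```

```text
clock: 4.7
tool_pos: [0.6026, 0.015, 0.1427]
eef_rot: [-0.058, 0.998, 0.001, -0.001]
contact_force: [0.1, 0.7, -4.1]
opening: 0.679
finger_force: 40.0
(array([ 0.006, -0.088,  0.871]), array([ 0.001, -0.002,  0.008]))
```

```bash
python3 -m pendant '[0.4,0.006,-0.088,0.2,0,0,0.008, 0.4,0.006,-0.088,0.4,0,0,0.008, 0.4,0.006,-0.088,0.6,0,0,0.008, 0.4,0.006,-0.088,0.7,0,0,0.008, 0.4,0.006,-0.088,0.7,0,0,0.008, 0.4,0.006,-0.088,0.7,0,0,0.008]'
python3 -c "
from h import *
print(delta([.603,.002,.0095],down(95.9)))"
```

```text
clock: 5.3
tool_pos: [0.6049, 0.0014, 0.0394]
eef_rot: [-0.052, 0.999, 0.0, 0.0]
contact_force: [0.3, 0.3, -4.5]
opening: 0.676
finger_force: 40.0
(array([0.012, 0.005, 0.199]), array([0.   , 0.001, 0.   ]))
```

```bash
python3 -m pendant '[0.4,0.012,0,0.05,0,0,0, 0.4,0.012,0,0.1,0,0,0, 0.4,0.012,0,0.14,0,0,0, 0.4,0.012,0,0.17,0,0,0, 0.4,0.012,0,0.185,0,0,0, 0.4,0.012,0,0.195,0,0,0, 0.4,0.012,0,0.195,0,0,0, 0.4,0.012,0,0.195,0,0,0]'
```

```text
clock: 6.1
tool_pos: [0.6028, 0.0002, 0.0096]
eef_rot: [-0.051, 0.999, 0.0, 0.0]
contact_force: [-0.1, 0.8, -3.8]
opening: 0.675
finger_force: 40.0
```

```bash
python3 -m pendant '[0.4,0,0,0.007,0,0,0, 0.4,0,0,0.007,0,0,0, 0.4,0,0,0.007,0,0,0]'
```

```text
clock: 6.4
tool_pos: [0.603, 0.0002, 0.0091]
eef_rot: [-0.051, 0.999, 0.0, 0.0]
contact_force: [-1.9, -0.4, 3.2]
opening: 0.677
finger_force: 40.0
```

Contact with the tray floor. Open partly and retreat.

```bash
python3 -m pendant '[0.8,0,0,0,0,0,0, 0.8,0,0,0,0,0,0, 0.8,0,0,0,0,0,0, 0.8,0,0,0,0,0,0, 0.8,0,0,0,0,0,0]'
python3 -m pendant '[0.8,0,0,-0.15,0,0,0, 0.8,0,0,-0.4,0,0,0, 0.8,0,0,-0.7,0,0,0, 0.8,0,0,-1,0,0,0]'
python3 -m pendant '[0.8,0,0,-0.2,0,0,0, 0.6,0,0,-0.4,0,0,0, 0.6,0,0,-0.6,0,0,0, 0.6,0,0,-0.6,0,0,0]'
python3 - <<'E'
from h import *
s=snap('top','t2.png');snap('scene','s2.png')
im=s['img'].astype(int)
# mandrel axis: bar edges per image row at two areas (grey low saturation)
hsv=cv2.cvtColor(s['img'],cv2.COLOR_RGB2HSV)
for v in range(195,286,8):
    c=np.where((hsv[v,480:515,1]<60)&(hsv[v,480:515,2]>110))[0]+480
    print(v,c.min() if len(c) else None,c.max() if len(c) else None)
k=((hsv[:,:,1]<60)&(hsv[:,:,2]>110)).astype(np.uint8);m=np.zeros_like(k);m[195:290,482:508]=k[195:290,482:508]
ys,xs=np.where(m);f=np.polyfit(ys,xs,1);print('fit',f,ys.min(),ys.max())
L=onz(s,(np.polyval(f,ys.max()),ys.max()),.105-.085*np.sin(np.radians(35)))
H=onz(s,(np.polyval(f,ys.min()),ys.min()),.105+.085*np.sin(np.radians(35)))
T=onz(s,(500,165),.105+.165*np.sin(np.radians(35)))
print(L,H,T,np.hypot(*(H-L)[:2]),'exp',.17*np.cos(np.radians(35)))
E
```

```text
clock: 6.9
tool_pos: [0.6027, 0.0002, 0.0084]
eef_rot: [-0.051, 0.999, 0.0, 0.0]
contact_force: [-0.9, 0.6, -0.3]
opening: 0.799
finger_force: 0.0
clock: 7.3
tool_pos: [0.6022, 0.0002, 0.1597]
eef_rot: [-0.051, 0.999, 0.0, -0.001]
contact_force: [1.1, -0.4, 0.9]
opening: 0.803
finger_force: 0.0
clock: 7.7
tool_pos: [0.6051, 0.0007, 0.2527]
eef_rot: [-0.051, 0.999, 0.0, 0.004]
contact_force: [1.4, 0.7, -0.2]
opening: 0.603
finger_force: 0.0
195 None None
203 None None
211 492 501
219 491 501
227 490 500
235 496 499
243 None None
251 None None
259 None None
267 None None
275 None None
283 None None
fit [-6.72658382e-03  4.97649441e+02] 205 238
[ 0.51360544 -0.30691667  0.056246  ] [ 0.56759696 -0.27898266  0.153754  ] [ 0.63275512 -0.27349056  0.19964011] 0.06078973942736142 exp 0.13925584752912862
```

View pics/t2.png

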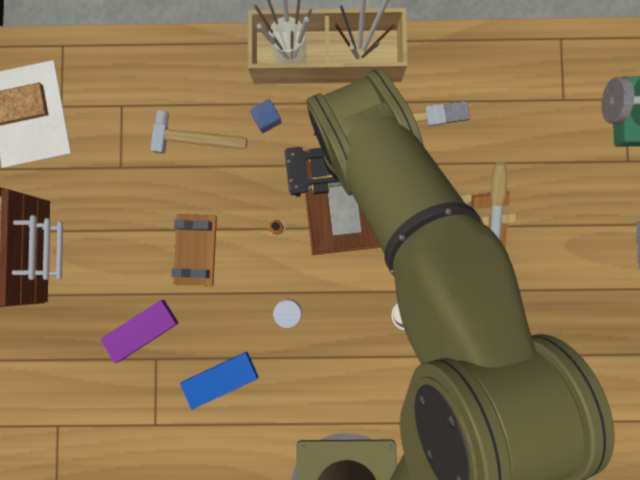

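View pics/s2.png

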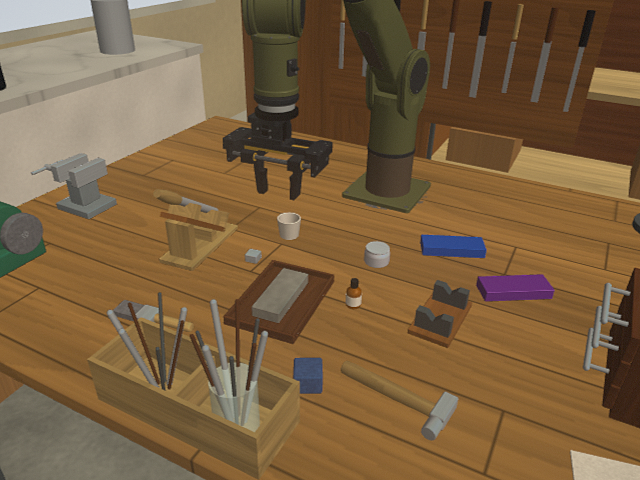

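The stone lies flat in the tray (top view (345,209)), and the empty saddle is clear at (195,250). Now measure the saddle from this view and the mandrel from the first one.

```bash
python3 - <<'E'
from h import *
s=r.snapshot('top');im0=cv2.imread('pics/top0.png')
hsv=cv2.cvtColor(im0,cv2.COLOR_BGR2HSV)
k=((hsv[:,:,1]<60)&(hsv[:,:,2]>110)).astype(np.uint8);m=np.zeros_like(k);m[195:290,482:508]=k[195:290,482:508]
n,l,st,_=cv2.connectedComponentsWithStats(m);m=l==1+np.argmax(st[1:,4])
ys,xs=np.where(m);mid=[(y,xs[ys==y].mean()) for y in range(ys.min()+3,ys.max()-3)];mid=np.array(mid)
f=np.polyfit(mid[:,0],mid[:,1],1);print('fit',f,ys.min(),ys.max())
s35=np.sin(np.radians(35))
P=lambda v,z:onz(s,(np.polyval(f,v),v),z)
L=P(ys.max(),.105-.085*s35);H=P(ys.min(),.105+.085*s35);d=H-L
print(L,H,(L+H)/2,np.hypot(*d[:2]),'exp .139 yaw',np.degrees(np.arctan2(d[1],d[0])))
T=onz(s,(500,165),.105+.165*s35);print('tip',T,'yaw L-tip',np.degrees(np.arctan2(*(T-L)[[1,0]])))
# saddle
h2=cv2.cvtColor(s['img'],cv2.COLOR_RGB2HSV);print(s['img'][250,190],s['img'][225,192],s['img'][273,190])
V=h2[:,:,2]; box=np.zeros(V.shape,bool);box[205:295,165:225]=1
dk=((V<100)&(h2[:,:,1]<110)&box).astype(np.uint8)
g=s['img'].astype(int);base=((g[:,:,0]-g[:,:,2]>40)&(V<165)&box).astype(np.uint8)
for nm,mk,z in(('dark',dk,.051),('base',cv2.morphologyEx(base|dk,cv2.MORPH_CLOSE,np.ones((5,5))),.012)):
    for c in cv2.findContours(mk,0,2)[0]:
        if cv2.contourArea(c)>60:
            Q=np.array([onz(s,p[0],z)[:2]*1000 for p in c],np.float32);print(nm,cv2.minAreaRect(Q),cv2.boundingRect(c))
cv2.imwrite('pics/sad.png',cv2.resize(s['img'][205:295,165:225,::-1],None,fx=6,fy=6,interpolation=cv2.INTER_NEAREST))
E
```

```text
fit [-7.40880063e-02  5.12116342e+02] 205 281
[ 0.42714672 -0.29464114  0.056246  ] [ 0.56758383 -0.28019439  0.153754  ] [ 0.49736527 -0.28741777  0.105     ] 0.1411782211182053 exp .139 yaw 5.873350499051647
tip [ 0.63275512 -0.27349056  0.19964011] yaw L-tip 5.873259823283257
[146 103  61] [74 73 70] [77 79 78]
dark ((449.7453918457031, 312.2283020019531), (75.57298278808594, 15.442137718200684), 87.34054565429688) (172, 269, 38, 9)
dark ((547.968505859375, 307.7268981933594), (74.03016662597656, 18.47350311279297), 89.39447021484375) (175, 220, 37, 10)
base ((499.6345520019531, 314.1458435058594), (189.5227813720703, 125.34868621826172), 0.1781671792268753) (165, 205, 60, 90)
```

View pics/sad.png

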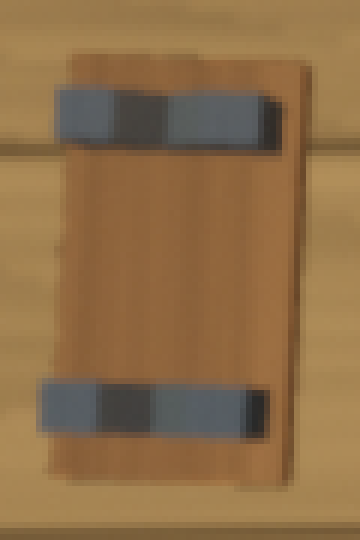

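```bash
python3 - <<'E'
from h import *
s=r.snapshot('top')
f=lambda x,y,z:onz(s,(165+x/6-.5,205+y/6-.5),z)[:2]*1000
A=f(159,119,.051);B=f(143,408,.051);print(A,B,(A+B)/2,A-B,np.degrees(np.arctan2(*(A-B)[::-1])))
C=[f(*p,.012) for p in((68,54),(303,63),(284,485),(48,477))];print(np.round(C,1),np.mean(C,0))
for a,b in((0,3),(1,2)):print(np.degrees(np.arctan2(*(C[a]-C[b])[::-1])))
a=f(57,119,.051)-f(261,121,.051);print(a,np.degrees(np.arctan2(*a[::-1])))
# mandrel grasp: tool pose
th=np.radians(35);ps=np.radians(5.87);u=np.array([np.cos(ps)*np.cos(th),np.sin(ps)*np.cos(th),np.sin(th)])
y=np.array([-np.sin(ps),np.cos(ps),0]);z=-np.cross(u,y)
Rm=np.c_[np.cross(y,z),y,z];print(z,np.round(Rm,2))
G=np.array([.4974,-.2874,.105])
for off in(-.12,.019):
    p=G+z*off;print(off,p,delta(p,Rm))
print(r.get_state()['q'])
E
```

```text
[548.34998164 311.79071472] [450.15318238 316.49115372] [499.25158201 314.14093422] [98.19679925 -4.70043901] -2.740516056216031
[[575.8 353.9]
 [571.7 270.8]
 [423.4 276.8]
 [427.  359.5]] [499.48117426 315.25218826]
-2.163379563676516
-2.323971652260343
[ 1.41441855 69.61478267] 88.83603651924638
[ 0.57056889  0.05866064 -0.81915204] [[-0.81 -0.1   0.57]
 [-0.08  0.99  0.06]
 [-0.57  0.   -0.82]]
-0.12 [ 0.42893173 -0.29443928  0.20329825] (array([ 1.345, -1.834,  0.296]), array([-0.   , -0.391, -0.   ]))
0.019 [ 0.50824081 -0.28628545  0.08943611] (array([ 0.812, -1.834,  1.054]), array([-0.   , -0.391, -0.   ]))
[ 0.17599194  0.67394891 -0.44686318  1.61862362  0.34291229  0.93049509
  1.27991397]
```

```bash
python3 -m pendant '[0.6,0.25,-0.1,0,0,-0.06,0, 0.6,0.5,-0.2,0,0,-0.12,0, 0.6,0.75,-0.3,0,0,-0.2,0, 0.6,1,-0.45,0,0,-0.28,0, 0.6,1,-0.6,0,0,-0.34,0, 0.6,1,-0.8,0,0,-0.391,0, 0.6,1,-0.8,0,0,-0.391,0]'
cat > g.py <<'E'
from h import *
def grasp(off):
    th=np.radians(35);ps=np.radians(5.87);u=np.array([np.cos(ps)*np.cos(th),np.sin(ps)*np.cos(th),np.sin(th)])
    y=np.array([-np.sin(ps),np.cos(ps),0]);z=-np.cross(u,y)
    return np.array([.4974,-.2874,.105])+z*off,np.c_[np.cross(y,z),y,z]
E
python3 -c "
from g import *
print(delta(*grasp(-.12)),delta(*grasp(.019)),r.get_state()['q'])"
```

```text
clock: 8.6
tool_pos: [0.4743, -0.1168, 0.2387]
eef_rot: [-0.044, 0.981, -0.018, 0.189]
contact_force: [0.2, -1.0, 0.1]
opening: 0.599
finger_force: 0.0
(array([ 0.478, -1.142,  0.13 ]), array([-0.037, -0.148,  0.004])) (array([ 0.265, -1.09 ,  1.03 ]), array([-0.037, -0.148,  0.004])) [ 0.61826403  0.47903509 -0.64439038  2.29803479  1.38157003  0.27300213
  0.4257194 ]
```

```bash
python3 -c "
from g import *
print(delta(*grasp(-.07)))"; python3 -m pendant '[0.6,0.12,-0.25,0.1,0,-0.04,0, 0.6,0.24,-0.5,0.2,0,-0.08,0, 0.6,0.35,-0.75,0.3,-0.02,-0.12,0, 0.6,0.4,-1,0.4,-0.037,-0.148,0, 0.6,0.4,-1,0.4,-0.037,-0.148,0, 0.6,0.4,-1,0.4,-0.037,-0.148,0]'
python3 -c "
from g import *
print(delta(*grasp(-.07)),delta(*grasp(.019)),r.get_state()['q'])"
```

```text
(array([ 0.401, -1.124,  0.453]), array([-0.037, -0.148,  0.004]))
clock: 9.2
tool_pos: [0.4484, -0.2786, 0.1642]
eef_rot: [-0.044, 0.953, 0.017, 0.299]
contact_force: [-0.9, -0.3, 0.2]
opening: 0.599
finger_force: 0.0
(array([-0.036, -0.091,  0.04 ]), array([-0.   , -0.002, -0.007])) (array([-0.038, -0.091,  0.633]), array([-0.   , -0.002, -0.007])) [ 1.27813919  0.85394101 -0.92410382  2.32361101  2.44857384  0.339697
 -0.04558776]
```

Aligned. First take out the remaining lateral error, then approach along the tool axis.

```bash
python3 -m pendant '[0.6,-0.037,-0.091,0,0,-0.002,-0.007, 0.6,-0.037,-0.091,0,0,-0.002,-0.007, 0.6,-0.037,-0.091,0.2,0,-0.002,-0.007, 0.6,-0.037,-0.091,0.2,0,-0.002,-0.007]'
python3 -c "
from g import *
print(delta(*grasp(.016)))
s=snap('scene','pre.png');c=proj(s,[.5,-.29,.11]).astype(int);print(c)
b=cv2.imread('pics/pre.png')[max(0,c[1]-100):c[1]+80,max(0,c[0]-110):c[0]+110];cv2.imwrite('pics/prec.png',cv2.resize(b,None,fx=3,fy=3,interpolation=2))"
```

```text
clock: 9.6
tool_pos: [0.4779, -0.2817, 0.1468]
eef_rot: [-0.057, 0.952, 0.015, 0.302]
contact_force: [0.1, 0.2, 0.2]
opening: 0.598
finger_force: 0.0
(array([ 0.059, -0.052,  0.407]), array([0.003, 0.002, 0.01 ]))
[197 203]
```

View pics/prec.png

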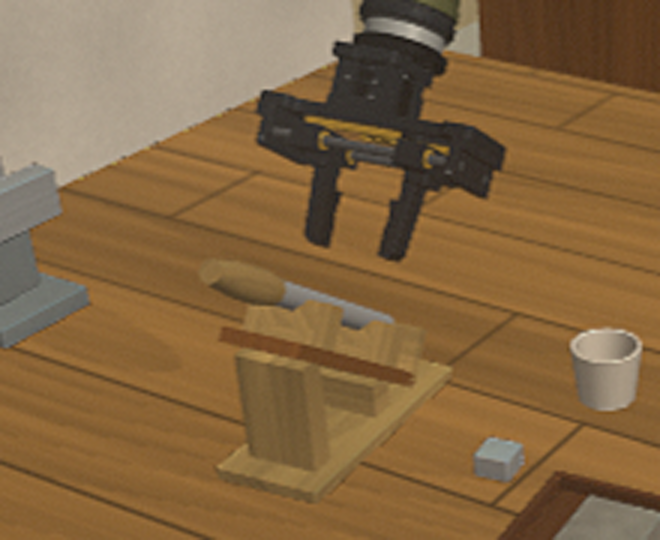

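Scene crop: the fingers straddle the bar above and between the cheeks, with the handle at the far (high) end. Correct and descend.

```bash
python3 -m pendant '[0.6,0.059,-0.052,0,0.003,0.002,0.01, 0.6,0.059,-0.052,0,0.003,0.002,0.01, 0.6,0.059,-0.052,0.1,0.003,0.002,0.01, 0.6,0.059,-0.052,0.1,0.003,0.002,0.01, 0.6,0.059,-0.052,0.1,0.003,0.002,0.01]'
python3 -c "
from g import *
print(delta(*grasp(.016)))"
```

```text
clock: 10.15
tool_pos: [0.4792, -0.2917, 0.1318]
eef_rot: [-0.048, 0.952, 0.013, 0.301]
contact_force: [-0.1, -0.0, -0.7]
opening: 0.601
finger_force: 0.0
(array([0.001, 0.018, 0.324]), array([-0.003,  0.   ,  0.   ]))
```

```bash
python3 -m pendant '[0.6,0,0.018,0.08,0,0,0, 0.6,0,0.018,0.16,0,0,0, 0.6,0,0.018,0.24,0,0,0, 0.6,0,0.018,0.3,0,0,0, 0.6,0,0.018,0.324,0,0,0, 0.6,0,0.018,0.324,0,0,0]'
python3 -c "
from g import *
print(delta(*grasp(.018)))"
```

```text
clock: 10.75
tool_pos: [0.5074, -0.2861, 0.0909]
eef_rot: [-0.048, 0.952, 0.014, 0.301]
contact_force: [-0.6, -0.3, -0.2]
opening: 0.602
finger_force: 0.0
(array([ 0.001, -0.002,  0.005]), array([-0.002,  0.   ,  0.   ]))
```

```bash
python3 -m pendant '[0.1,0,0,0.005,0,0,0, 0.1,0,0,0.005,0,0,0, 0.1,0,0,0.005,0,0,0, 0.1,0,0,0.005,0,0,0, 0.1,0,0,0.005,0,0,0, 0.1,0,0,0.005,0,0,0, 0.1,0,0,0.005,0,0,0, 0.1,0,0,0.005,0,0,0]' 55
```

```text
clock: 11.55
tool_pos: [0.5077, -0.2882, 0.0912]
eef_rot: [-0.048, 0.952, 0.012, 0.301]
contact_force: [-1.5, -5.1, 4.1]
opening: 0.211
finger_force: 54.9
```

Gripped (18.6 mm opening, about the bar's diameter). Lift perpendicular to the slope.

```bash
python3 -m pendant '[0.1,0,0,-0.08,0,0,0, 0.1,0,0,-0.2,0,0,0, 0.1,0,0,-0.35,0,0,0, 0.1,0,0,-0.5,0,0,0, 0.1,0,0,-0.5,0,0,0, 0.1,0,0,-0.5,0,0,0]'
python3 -c "
from g import *
a=down(87.6)
p=r.get_state()['tool_pos']
print(delta([.52,-.25,.25],down(95)),r.get_state()['q'])"
```

```text
clock: 12.15
tool_pos: [0.4639, -0.2899, 0.1521]
eef_rot: [-0.049, 0.952, 0.014, 0.3]
contact_force: [0.1, 0.1, -5.8]
opening: 0.208
finger_force: 54.8
(array([-0.701,  0.225, -0.307]), array([0.001, 0.389, 0.009])) [ 1.25680802  0.88473858 -0.89764213  2.28103981  2.45623413  0.33443519
 -0.02099186]
```

```bash
python3 -m pendant '[0.1,-0.1,0.03,-0.1,0,0.05,0, 0.1,-0.2,0.06,-0.2,0,0.1,0, 0.1,-0.3,0.1,-0.307,0,0.16,0, 0.1,-0.4,0.14,-0.307,0,0.22,0, 0.1,-0.5,0.18,-0.307,0,0.28,0, 0.1,-0.6,0.225,-0.307,0,0.34,0, 0.1,-0.701,0.225,-0.307,0,0.389,0.009, 0.1,-0.701,0.225,-0.307,0,0.389,0.009, 0.1,-0.701,0.225,-0.307,0,0.389,0.009]'
python3 -c "
from g import *
print(delta([.52,-.05,.22],down(95)),delta([.4994,.3147,.15],down(87.6)),r.get_state()['q'])"
```

```text
clock: 13.05
tool_pos: [0.5223, -0.246, 0.2516]
eef_rot: [-0.044, 0.998, -0.009, 0.033]
contact_force: [2.1, -1.2, -5.6]
opening: 0.211
finger_force: 54.8
(array([-0.087,  1.308,  0.188]), array([-0.014,  0.041,  0.   ])) (array([-0.135,  3.751,  0.607]), array([-0.011,  0.042,  0.083])) [ 0.88775732  0.72112262 -0.926       1.74221194  0.70611979  0.96658214
  1.35265901]
```

```bash
python3 -m pendant '[0.1,-0.03,0.25,0,-0.011,0.03,0, 0.1,-0.03,0.5,0,-0.011,0.042,0.02, 0.1,-0.03,0.75,0,-0.011,0.042,0.02, 0.1,-0.03,1,0,-0.011,0.042,0.02, 0.1,-0.03,1,0,-0.011,0.042,0.02]'
python3 -m pendant '[0.1,-0.03,0.25,0,0,0,0, 0.1,-0.03,0.5,0,0,0,0, 0.1,-0.03,0.75,0,0,0,0.02, 0.1,-0.03,1,0,0,0,0.02, 0.1,-0.03,1,0,0,0,0.02]'
python3 -m pendant '[0.1,-0.03,0.25,0,0,0,0, 0.1,-0.03,0.5,0,0,0,0, 0.1,-0.03,0.75,0,0,0,0.02, 0.1,-0.03,1,0,0,0,0.02, 0.1,-0.03,1,0,0,0,0.02]'
python3 -c "
from g import *
print(delta([.4994,.3147,.15],down(87.6)),r.get_state()['q'])"
```

```text
clock: 13.55
tool_pos: [0.5129, -0.0937, 0.2455]
eef_rot: [-0.03, 1.0, -0.002, -0.0]
contact_force: [-0.3, 0.2, -4.5]
opening: 0.214
finger_force: 54.8
clock: 14.05
tool_pos: [0.5099, 0.0562, 0.2446]
eef_rot: [-0.014, 1.0, -0.001, 0.0]
contact_force: [0.1, 0.6, -3.8]
opening: 0.21
finger_force: 54.8
clock: 14.55
tool_pos: [0.5111, 0.206, 0.2431]
eef_rot: [0.002, 1.0, -0.001, -0.0]
contact_force: [0.0, 1.2, -4.7]
opening: 0.213
finger_force: 54.8
(array([0.081, 0.725, 0.619]), array([-0.001, -0.   ,  0.024])) [ 0.01797303  0.69932422 -0.84322906  1.76613781  0.62473647  0.96779511
  0.48515863]
```

```bash
python3 -m pendant '[0.1,0.03,0.2,0.1,0,0,0, 0.1,0.05,0.4,0.3,0,0,0.02, 0.1,0.081,0.6,0.5,0,0,0.024, 0.1,0.081,0.725,0.619,0,0,0.024, 0.1,0.081,0.725,0.619,0,0,0.024, 0.1,0.081,0.725,0.619,0,0,0.024, 0.1,0.081,0.725,0.619,0,0,0.024]'
python3 -c "
from g import *
print(delta([.4994,.3147,.08],down(87.6)))
s=snap('scene','pl.png');c=proj(s,[.5,.31,.14]).astype(int);print(c)
for x in(-.085,.085,.165):print(x,proj(s,[.4994+x*np.cos(.042),.3147-x*np.sin(.042),.169]))
x0,y0=c[0]-100,c[1]-80;b=s['img'][y0:y0+160,x0:x0+200,::-1];print(x0,y0);cv2.imwrite('pics/plc.png',cv2.resize(b,None,fx=3.5,fy=3.5,interpolation=2))"
```

```text
clock: 15.25
tool_pos: [0.503, 0.3048, 0.1495]
eef_rot: [0.027, 1.0, -0.005, 0.001]
contact_force: [0.3, 0.3, -4.3]
opening: 0.215
finger_force: 54.8
(array([0.028, 0.069, 0.462]), array([-0.006,  0.001, -0.008]))
[447 261]
-0.085 [465.74961478 229.47777904]
0.085 [436.54946309 270.88833267]
0.165 [419.95488752 294.42213375]
347 181
```

View pics/plc.png

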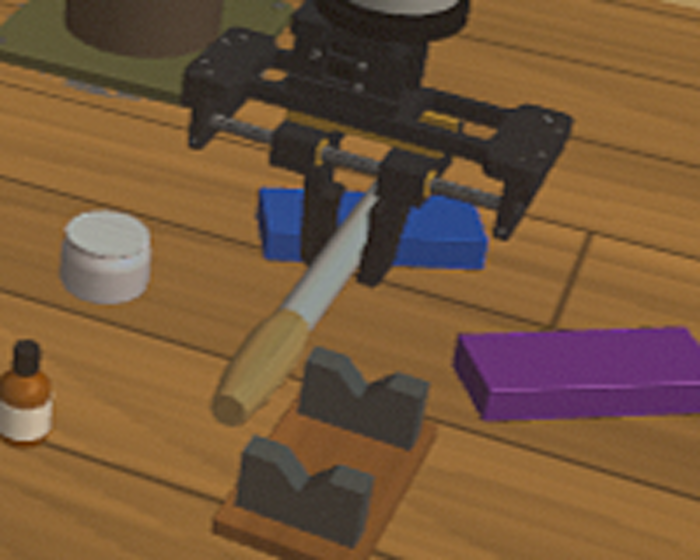

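```bash
python3 -c "
from g import *
s=r.snapshot('scene')
f=lambda x,y:onz(s,(347+x/3.5-.4,181+y/3.5-.4),.036)
A=f(308,490);B=f(362,387);d=A-B;d/=np.linalg.norm(d);print(A,B,A-d*.059,B+d*.041,np.degrees(np.arctan2(d[1],d[0])))
# held bar: junction & low consistency
print(delta([.4994,.3147,.06],down(87.6)))
"
```

```text
[0.55366051 0.31559333 0.036     ] [0.44616721 0.31490813 0.036     ] [0.49466171 0.31521725 0.036     ] [0.48716637 0.31516947 0.036     ] 0.3652211492856462
(array([0.03 , 0.069, 0.599]), array([-0.006,  0.001, -0.008]))
```

```bash
python3 -m pendant '[0.1,0.03,0.069,0.1,-0.006,0,-0.008, 0.1,0.03,0.069,0.2,-0.006,0,-0.008, 0.1,0.03,0.069,0.35,-0.006,0,-0.008, 0.1,0.03,0.069,0.5,-0.006,0,-0.008, 0.1,0.03,0.069,0.56,-0.006,0,-0.008, 0.1,0.03,0.069,0.56,-0.006,0,-0.008, 0.1,0.03,0.069,0.56,-0.006,0,-0.008]'
python3 -c "
from g import *
print(delta([.4990,.3149,.031],down(87.8)))"
```

```text
clock: 16.05
tool_pos: [0.4989, 0.3163, 0.0659]
eef_rot: [0.02, 1.0, 0.001, 0.001]
contact_force: [0.4, 1.2, -3.6]
opening: 0.213
finger_force: 54.8
(array([-0.   , -0.009,  0.233]), array([ 0.001,  0.001, -0.001]))
```

```bash
python3 -m pendant '[0.1,0,-0.009,0.06,0,0,0, 0.1,0,-0.009,0.11,0,0,0, 0.1,0,-0.009,0.15,0,0,0, 0.1,0,-0.009,0.18,0,0,0, 0.1,0,-0.009,0.2,0,0,0, 0.1,0,-0.009,0.21,0,0,0, 0.1,0,-0.009,0.21,0,0,0, 0.1,0,-0.009,0.21,0,0,0]'
python3 -c "
from g import *
print(delta([.4990,.3149,.031],down(87.8)),r.get_state()['moment'])"
```

```text
clock: 16.85
tool_pos: [0.4983, 0.3147, 0.0356]
eef_rot: [0.02, 1.0, -0.0, 0.001]
contact_force: [-2.5, -3.5, 11.5]
opening: 0.212
finger_force: 55.0
(array([-0.004,  0.002,  0.03 ]), array([-0.   ,  0.001, -0.001])) [-0.68656124  0.69882592 -0.14369098]
```

```bash
python3 -m pendant '[0.1,0,-0.015,0,0,0,0, 0.1,0,-0.015,0,0,0,0, 0.1,0,-0.015,0,0,0,0]' 30; python3 -c "
from g import *
print(r.get_state()['moment'])"
python3 -m pendant '[0.1,0,0,0.012,0,0,0, 0.1,0,0,0.012,0,0,0, 0.1,0,0,0.012,0,0,0]' 12;  python3 -c "
from g import *
print(r.get_state()['moment'])"
```

```text
clock: 17.15
tool_pos: [0.4983, 0.3146, 0.0355]
eef_rot: [0.02, 1.0, 0.002, 0.001]
contact_force: [-2.0, -0.2, 7.2]
opening: 0.216
finger_force: 30.0
[ 0.04243915  0.47291913 -0.10886583]
clock: 17.45
tool_pos: [0.4987, 0.3146, 0.0346]
eef_rot: [0.02, 1.0, 0.002, 0.002]
contact_force: [-3.0, -1.8, 13.0]
opening: 0.223
finger_force: 12.0
[-0.21516162  0.59516258 -0.01333667]
```

Contact is at the robot-side block only, so the bar is pitched slightly. With the light grip, ease it down and let it pivot into the other notch.

```bash
for i in 1 2; do python3 -m pendant '[0.1,0,0,0.004,0,0,0, 0.1,0,0,0.009,0,0,0, 0.1,0,0,0.009,0,0,0]' 8;  python3 -c "
from g import *
print(r.get_state()['moment'])"; done
```

```text
clock: 17.75
tool_pos: [0.4991, 0.3146, 0.033]
eef_rot: [0.02, 1.0, 0.002, 0.002]
contact_force: [-2.3, -0.9, 11.5]
opening: 0.217
finger_force: 8.0
[-0.19291424  0.34436549 -0.02858329]
clock: 18.05
tool_pos: [0.4994, 0.3146, 0.0314]
eef_rot: [0.02, 1.0, 0.002, 0.002]
contact_force: [-0.8, -0.4, 9.4]
opening: 0.22
finger_force: 7.5
[-0.02369398  0.17697933 -0.00024592]
```

```bash
python3 -m pendant '[0.1,0,0,0,0,0,0, 0.1,0,0,0.005,0,0,0, 0.1,0,0,0.005,0,0,0, 0.1,0,0,0.005,0,0,0]' 3; python3 -c "
from g import *
print(r.get_state()['moment'])
s=snap('scene');c=proj(s,[.5,.31,.07]).astype(int)
x0,y0=c[0]-100,c[1]-70;b=s['img'][y0:y0+140,x0:x0+190,::-1];print(x0,y0);cv2.imwrite('pics/seat.png',cv2.resize(b,None,fx=4,fy=4,interpolation=2))"
```

```text
clock: 18.45
tool_pos: [0.499, 0.3145, 0.0291]
eef_rot: [0.02, 1.0, 0.002, 0.001]
contact_force: [2.0, 4.1, 3.0]
opening: 0.221
finger_force: 2.7
[ 0.88389446 -0.2641717   0.00934072]
342 220
```

View pics/seat.png

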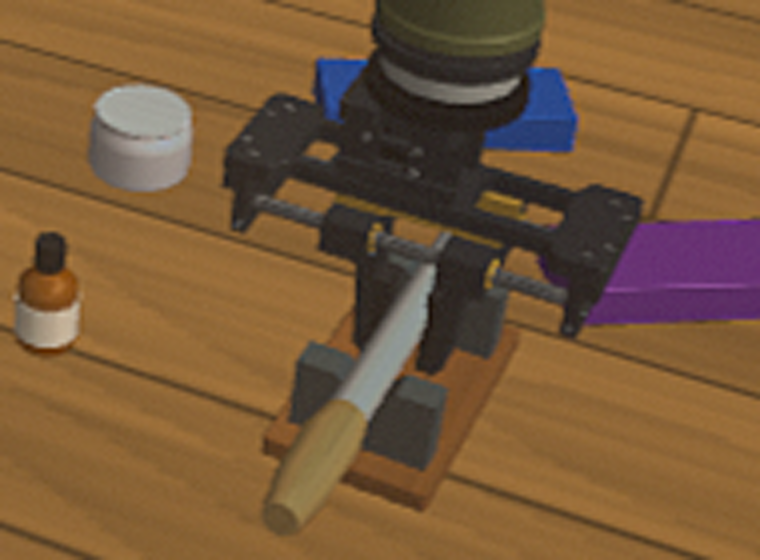

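Scene crop: the bar lies in the notches with the handle beyond the far block (junction near (428,321) full-frame). Release, retreat and check.

```bash
python3 -m pendant '[0.26,0,0,0,0,0,0, 0.3,0,0,0,0,0,0, 0.4,0,0,0,0,0,0, 0.5,0,0,0,0,0,0, 0.6,0,0,0,0,0,0, 0.6,0,0,0,0,0,0]'
python3 -m pendant '[0.6,0,0,-0.1,0,0,0, 0.6,0,0,-0.25,0,0,0, 0.6,0,0,-0.45,0,0,0, 0.6,0,0,-0.7,0,0,0, 0.6,0,0,-1,0,0,0]'
python3 -m pendant '[0.6,0.3,0.2,-0.2,0,0,0, 0.6,0.6,0.5,-0.4,0,0,0, 0.6,0.9,0.8,-0.5,0,0,0, 0.6,1,1,-0.5,0,0,0, 0.6,1,1,-0.5,0,0,0, 0.6,1,1,-0.5,0,0,0]'
python3 - <<'E'
from h import *
s=r.snapshot('top');im=s['img'];hsv=cv2.cvtColor(im,cv2.COLOR_RGB2HSV)
a=np.radians(-2.4)
for x in(-.085,0,.085,.165):
    p=proj(s,[.4994+x*np.cos(a),.3147+x*np.sin(a),.05]);print(x,p)
for v in range(160,300,6):
    row=im[v,160:225].astype(int);sat=row.max(1)-row.min(1);g=np.where((sat<25)&(row.max(1)>115))[0]+160
    print(v,(g.min(),g.max(),len(g)) if len(g) else None,end=' ')
# what else moved
b=cv2.imread('pics/top0.png')[:,:,::-1];d=(np.abs(im.astype(int)-b).max(2)>40).astype(np.uint8)
n,l,st,_=cv2.connectedComponentsWithStats(cv2.morphologyEx(d,cv2.MORPH_OPEN,np.ones((3,3))));print([x.tolist() for x in st[1:] if x[4]>15])
E
```

```text
clock: 19.1
tool_pos: [0.4982, 0.3121, 0.0284]
eef_rot: [0.02, 1.0, -0.0, 0.0]
contact_force: [-0.4, -0.5, -0.2]
opening: 0.596
finger_force: 0.0
clock: 19.6
tool_pos: [0.4974, 0.3118, 0.1801]
eef_rot: [0.02, 1.0, -0.0, -0.0]
contact_force: [0.5, 0.6, 1.0]
opening: 0.601
finger_force: 0.0
clock: 20.2
tool_pos: [0.3494, 0.4732, 0.2563]
eef_rot: [0.016, 1.0, 0.003, -0.0]
contact_force: [-0.2, -0.3, -0.3]
opening: 0.603
finger_force: 0.0
-0.085 [187.45238064 290.1401628 ]
0 [189.5208323  248.30025126]
0.085 [191.56724744 206.90608664]
0.165 [193.47346878 168.34771275]
160 None 166 None 172 None 178 None 184 None 190 None 196 None 202 None 208 (np.int64(187), np.int64(194), 8) 214 (np.int64(187), np.int64(194), 8) 220 (np.int64(186), np.int64(193), 8) 226 (np.int64(186), np.int64(193), 8) 232 (np.int64(186), np.int64(193), 8) 238 (np.int64(185), np.int64(192), 8) 244 (np.int64(185), np.int64(192), 8) 250 (np.int64(185), np.int64(192), 8) 256 (np.int64(184), np.int64(191), 8) 262 (np.int64(184), np.int64(191), 8) 268 (np.int64(184), np.int64(191), 8) 274 (np.int64(183), np.int64(191), 9) 280 (np.int64(183), np.int64(190), 8) 286 (np.int64(183), np.int64(190), 8) 292 None 298 None [[325, 161, 36, 74, 2084], [492, 192, 11, 5, 38], [187, 205, 8, 9, 58], [487, 205, 15, 76, 755], [166, 212, 20, 74, 978], [193, 214, 12, 69, 464], [183, 282, 5, 8, 30], [0, 315, 285, 165, 26469], [0, 427, 57, 53, 2101], [0, 460, 16, 20, 262]]
```

Bar spans rows 205–289 as predicted, straight and level. The only other changes are where the stone and mandrel were, plus the arm itself.

```bash
python3 -c "
from plant import r
print(r.finish_job())"
```

```text
the job is handed in; nothing more can be done
None
```

The oilstone lies flat in the tray and the mandrel rests level in both saddle notches, bar about centred with the handle clear beyond the far end; the job was handed in at about 20 s with nothing else seen to have moved, though the arm hid the near-left part of the last view and the judge returned no verdict.

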